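# Turn a leaf of the finish sample book

## Robot

A 6-joint arm with a two-finger parallel gripper is mounted at the origin on the work surface. World frame = base frame: x ahead of the robot, y to its left, z up, the work surface at z = 0. Lengths are in mm, angles in degrees, forces in N, time in s.
With the tool pointing down it reaches from about 300 to 850 mm from the base axis. Payload 4.2 kg.
Tool frame: the origin (TCP) lies on the centre line of the jaws, within the pads' length; the fingertips stand 14 mm ahead of it and the grasp point (between the pads) lies 5 mm behind it; z points along the fingers, y is the line along which they close (so a half turn about z gives the same grasp; the last joint's range is limited). The gripper opens to 91 mm and grips with 3 to 60 N. Pads are 32 mm wide; open, the fingers measure 118 mm over their backs; the gripper's body (76 mm by 178 mm) begins 60 mm behind the grasp point.
Start: joints at [64.057, 18.312, 89.639, -0, 72.044, -1.146], TCP at [241.167, 521.996, 227.976] pointing down, gripper open.
Joint ranges: [-177.97, 177.97], [-48.28, 115.42], [12.27, 149.76], [-77.06, 257.06], [2.81, 150.46], [-146.56, 146.56]. Speed limits (degrees/s): [147.25, 147.25, 180, 180, 180, 180].

## Interface

Orientations are given as [roll, pitch, yaw] about the fixed x, y, z axes, in that order (R = Rz(yaw) Ry(pitch) Rx(roll)).
In Python, from workcell import env gives the robot as it stands.
- The arm moves only by the tool arm_command, never from a script. Its argument "motion" is a list of rows, each an object with "offset": the shift along the tool's x, y, z in m, a list of three; "spin": the turn about the tool's z in rad. In form: [{"offset": [tx, ty, tz], "spin": spin}, ...]. A call has 1 to 5 rows; each row shifts and turns the commanded pose from where the row before left it, along the tool's axes as they then stand; what a row does not reach is not made up. A row lasts 1/8 s, in which the tool goes at most 62.5 mm and 10.7 degrees, less where a joint would pass 70% of its speed; a pose out of reach is approached as far as the arm can. A call with a gripper value outside its range is refused whole. "jaw" is the finger opening in m, from 0 to 0.0912, set as the call begins (left out, the last holds). The fingers move at their own pace and stop on an object; "newtons" is the grip in N (left out, the last holds). Time passes only in rows, so rows that do not move let the fingers close. It gives the time, the measured TCP pose, the force, the opening and the grip force at its end, in the units of the state.
- env.state(): the state, without advancing time (a new reading comes with each control period).
- env.grab_frame(name): name is "scene" or "top" or "wrist"; returns (picture, depth): 420x560x3 uint8, blue, green, red; 420x560 float32, mm along the optical axis (not along the pixel's ray), 0 where there is no reading.
- env.camera_model(name): a dict with "fx", "fy", "cx", "cy" (pixels), "k1" (the pictures are not rectified: a ray, as slopes to the right and down, at radius r is drawn at 1 + k1 r^2 times it, then the intrinsics apply), "eye" and "rotation" of the camera in the world; the wrist camera has in their place "hand_eye" (4x4, takes a point from camera to tool coordinates, whose origin is the TCP and whose axes are the flange's). Camera axes: x right, y down, z forward; pixel columns grow to the right and rows downward; lengths in mm; the calibration is good to about 2 mm. A picture is of the moment at which its call begins: read the wrist's pose just before it. camera_model takes no time and is no camera call.
- env.job_done(): hands the job in; it is judged then, once.
Trained networks look in the newest picture that a camera, given by its name, has taken for a name from the list of things; names that differ only in an ending like _2 or _b are one class to them, and where a whole thing is asked for, a point or a joint stands for the part that bears it (a point fixed in the world has none). Each returns a list of dicts, best first, with "score" (0 to 1); they miss things now and then, are a little off and sometimes report something else, mostly with a low value. They report only what shows in the picture. A call takes as long as a camera call.
- env.boxes_of(camera, target): "bbox" ([left, top, right, bottom] in pixels, round what is visible of it).
- env.pinpoint(camera, target): "location" ([column, row] in pixels: a listed point, or the origin of a listed thing).
The state is a dict: "time_s": time; "qpos": joint angles; "qvel": joint speeds; "effort": joint torques, N m; "ee_pos": TCP position; "ee_rot": TCP orientation; "force": force on the tool from outside, world axes, zero at the start; "torque": the same for the moment, N m; "gripper_width": finger opening in mm; "gripper_force": force on a finger pad.
Only numpy, scipy, OpenCV 4.12 (cv2) and the standard library are available. Lean on these libraries where they do the work, as an engineer would, in place of code of your own. Each camera call takes 0.05 s, during which the arm holds its last target. There are 200 camera calls.

## Task

Turn the red mahogany leaf of the finish sample book, so that the walnut one under it shows: with a fingertip under its tab, swing it up from the right-hand side (as the robot sees it), over the rod, and press it down flat on the honey leaf on the left, then take the hand away. Go gently, without slamming the leaf or bearing down hard; do not lift, tip or drag the book, and leave its other two leaves lying as they are. Leave the other things on the bench where they stand.

Things in the scene. Friction and masses are not known exactly. Their poses are not given: they have to be found in the camera images.
- book: shop-built finish sample book lying open, loose, about 1.6 kg. Beech base board 240 (book x) x 316 (book y) x 18 mm on 10 mm rubber feet, its top 28 mm above the bench. Origin: centre of the underside at bench height; z up, x along the rod and away from the robot, y to the left; yaw within 0.4 rad. Three plywood leaves turn on one rod: at the start walnut and red lie right (-y), honey left (+y)
- book_rod (a point): middle of the steel rod that the leaves turn on, on its axis, 39 mm above the bench over the middle of the board; the rod runs 252 mm along book x, in brackets 30 mm wide and 54 mm high at x = +-113 mm. Axes as the book's
- leaf_red (a joint): angle of the red mahogany leaf about the rod: 0 flat on the right (book -y), on the walnut leaf; 1.57 upright; 3.14 (the stop) flat on the left (book +y), on the honey leaf. Its mid-plane passes through the rod's axis. 110 g. Stiff hinge: the leaf stays at any angle it is left at, takes 1 to 2 N at its tab to move either way, and must be pushed all the way down. Starts 0 to 0.3 rad ajar
- red_tab (a point): middle of the outer edge of the red leaf's tab, at half thickness, 187 mm from the rod, at book x = 0. Each leaf is 6 mm thick, 210 mm along the rod, 15 to 158 mm from the rod, plus one stained tab 44 mm wide out to 187 mm, past the base board. Under a tab there is only the bench (flat, this tab's underside is 36 mm above it). Axes as the book's when the leaf is at 0
- leaf_walnut (a joint): angle of the dark brown walnut leaf, same sense; stays at 0, flat on the right under the red leaf, its mid-plane 7 mm lower. Its tab is at book x = -70 mm
- leaf_honey (a joint): angle of the honey-coloured leaf, same sense; stays at 3.14, flat on the left, its mid-plane 32 mm above the bench. Its tab is at book x = +70 mm
- glue: yellow glue bottle, 58 mm across, 180 mm high, origin at its foot; stands in the row beyond the book
- stain_jar: amber stain jar, 68 mm across, 75 mm high, origin at its foot; in the row beyond the book
- tape_measure: yellow tape measure, 68 x 40 x 64 mm, standing, origin at its foot; in the row beyond the book
- sanding_block: cork and brown sanding block, 65 x 110 x 38 mm, on the robot's side of the book, origin under its centre
- pencil: flat red carpenter's pencil, 190 mm long, 8 mm high, lying to the left of the book, origin under its middle
- try_square: try square, wooden stock 110 x 22 x 18 mm and steel blade 150 mm, lying to the right of the book, origin under the stock's middle, blade toward its +y
- brush: small brush lying to the left of the book, below 30 mm high, origin under its middle

How it is judged:
By the outcome, as a careful person would: the job done as asked, in the order asked, and still so for the second after the job is handed in, with the robot touching nothing.
It also fails if it takes over 48 s, if anything falls off the work surface, if the arm or the gripper's body presses on something with over 40 N, if the wrist force passes 120 N, or if a joint passes its speed limit or range.

## Working session

There is one attempt and no reset: what is moved stays moved. The work goes in short steps, Python scripts to look and compute and a tool call to move; the robot and the scene stay as the last step left them, time stands still between calls to the robot, and variables do not carry over. Pictures are saved under pics/ and viewed, at most 10 in all, crops included, and the job is handed in when it is done.

Besides the shell and the picture viewer there is one more tool, called as name([rows], argument=value, ...), one row to a line, values as JSON. arm_command: Moves the arm, as the interface text tells. Its arguments: {"type":"object","properties":{"motion":{"type":"array"},"jaw":{"type":"number"},"newtons":{"type":"number"}},"required":["motion"]}

```bash
mkdir -p pics; ls
cat > h.py <<'E'
import numpy as np, cv2
from workcell import env
def ray(m,px):
    K=np.array([[m['fx'],0,m['cx']],[0,m['fy'],m['cy']],[0,0,1.]])
    p=cv2.undistortPoints(np.array([[px]],float),K,np.array([m['k1'],0,0,0.]))[0,0]
    return np.array([p[0],p[1],1.])
def toworld(m,px,depth=None,z=None):
    R=np.array(m['rotation']);e=np.array(m['eye']);d=R@ray(m,px)
    t=depth if depth is not None else (z-e[2])/d[2]
    return e+t*d
E
python3 - <<'E'
from h import *
for n in ['scene','top']:
    im,d=env.grab_frame(n); cv2.imwrite(f'pics/{n}0.png',im); np.save(f'{n}0.npy',d)
    m=env.camera_model(n); print(n,m)
    for t in ['book','book_rod','red_tab','leaf_red','leaf_honey','leaf_walnut']:
        for r in env.pinpoint(n,t)[:2]:
            c=r['location'];dd=d[int(c[1]),int(c[0])] if 0<=c[1]<420 and 0<=c[0]<560 else 0
            print(t,r['score'],np.round(c,1),dd,np.round(toworld(m,c,float(dd)),1))
print(env.state())
E
```

```text
pics
scene {'fx': 527.7127535028897, 'fy': 527.7127535028897, 'cx': 265.7508406509766, 'cy': 207.4051291206657, 'k1': -0.1326750269032058, 'eye': array([ 941.50910851,  407.52350192, 1034.2571135 ]), 'rotation': array([-149.978067  ,    0.80135024,  137.65240376])}
book 0.97 [274.9 222.3] 1139.7031 [154886.2 154352.3 154979. ]
book 0.22 [186.6 219.9] 979.1045 [157829.2 157295.2 157921.9]
book_rod 0.83 [276.7 214.6] 1141.3867 [154516.6 153982.6 154609.3]
book_rod 0.49 [238.8 150.6] 1279.5282 [186780.2 186246.2 186873. ]
red_tab 0.69 [240.1 151.1] 1222.3986 [178030.6 177496.6 178123.4]Traceback (most recent call last):
  File "<stdin>", line 6, in <module>
ValueError: it knows: book, book_rod, brush, glue, pencil, red_tab, sanding_block, stain_jar, tape_measure, try_square
```

```bash
sed -i "s/R=np.array(m\['rotation'\])/R=Rot.from_euler('xyz',m['rotation'],degrees=True).as_matrix()/; 1a from scipy.spatial.transform import Rotation as Rot" h.py
python3 - <<'E'
from h import *
for n in ['scene','top']:
    im,d=env.grab_frame(n); cv2.imwrite(f'pics/{n}0.png',im); np.save(f'{n}0.npy',d)
    m=env.camera_model(n); print(n,m)
    for t in ['book','book_rod','red_tab','glue','stain_jar','tape_measure','sanding_block','try_square']:
        for r in env.pinpoint(n,t)[:2]:
            c=r['location'];dd=d[int(c[1]),int(c[0])] if 0<=c[1]<420 and 0<=c[0]<560 else 0
            print(t,r['score'],np.round(c,1),dd,np.round(toworld(m,c,float(dd)),1))
print(env.state()); print(env.camera_model('wrist'))
E
```

```text
scene {'fx': 527.7127535028897, 'fy': 527.7127535028897, 'cx': 265.7508406509766, 'cy': 207.4051291206657, 'k1': -0.1326750269032058, 'eye': array([ 941.50910851,  407.52350192, 1034.2571135 ]), 'rotation': array([-149.978067  ,    0.80135024,  137.65240376])}
book 0.59 [277.8 220.6] 1148.9232 [562.1   9.2  24.8]
book 0.17 [322.7 313.7] 1060.833 [634.9 220.9   6.6]
book_rod 0.79 [276. 213.] 1135.4769 [559.8   0.9  44.9]
red_tab 0.64 [238.7 148.5] 1272.5597 [ 488.6 -207.9    4.7]
glue 0.81 [206.1 264.4] 1078.9312 [746.7  -8.4  43.4]
tape_measure 0.59 [224.5 301.2] 1018.1557 [773.6  84.4  62.9]
tape_measure 0.52 [204.7 260.9] 1060.1761 [748.   -7.6  64.2]
sanding_block 0.17 [324.6 311.5] 1061.7236 [629.2 220.5   7.9]
try_square 0.63 [243.2 108.9] 1319.9008 [ 404.7 -286.8   16.2]
try_square 0.5 [342.5 330.8] 1028.5596 [635.3 275.   20.1]
top {'fx': 448.35285248715803, 'fy': 448.35285248715803, 'cx': 286.465001442079, 'cy': 217.2284786279169, 'k1': 0.015220000544723215, 'eye': array([ 474.04049842,   -2.2476401 , 1086.93224333]), 'rotation': array([-173.22878258,   -0.77626752,  -90.9382
[... 1054 characters left out ...]
6379e+02, -1.29128078e-03,  1.55204308e+02]), 'force': array([0.02259494, 0.73649335, 0.7211863 ]), 'torque': array([ 0.03161117, -0.01560346, -0.00121011]), 'gripper_force': 0.0, 'gripper_width': 91.10067284396114}
{'fx': 352.5670945147421, 'fy': 352.5670945147421, 'cx': 284.1706830310148, 'cy': 211.31624239890377, 'k1': -0.019186028076039103, 'hand_eye': array([[-1.23991922e-03, -9.60852071e-01, -2.77059127e-01,
         7.95925891e+01],
       [ 9.99998899e-01, -1.41737741e-03,  4.40238761e-04,
        -1.11002653e+00],
       [-8.15701674e-04, -2.77058276e-01,  9.60852770e-01,
        -1.55469329e+02],
       [ 0.00000000e+00,  0.00000000e+00,  0.00000000e+00,
         1.00000000e+00]])}
```

View pics/top0.png

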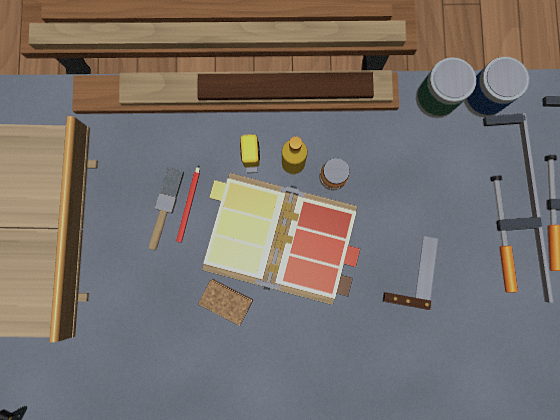

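View pics/scene0.png

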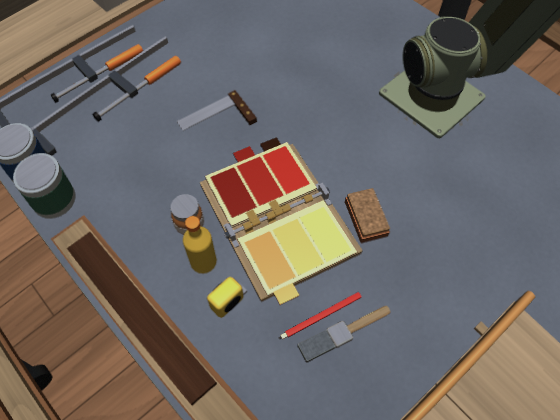

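```bash
cat > fit.py <<'E'
from h import *
from scipy.optimize import least_squares
n='top'
im=cv2.imread('pics/top0.png').astype(int);d=np.load('top0.npy');m=env.camera_model(n)
b,g,r=im[...,0],im[...,1],im[...,2]
def pts(mask):
    v,u=np.nonzero(mask&(d>0)); return np.array([toworld(m,(x,y),float(d[y,x])) for x,y in zip(u,v)]),u,v
mask=np.zeros(d.shape,bool);mask[200:300,275:362]=1
P,u,v=pts(mask&(r>140)&(g<80)&(b<80))
c,_,_,_=np.linalg.lstsq(np.c_[P[:,:2],np.ones(len(P))],P[:,2],rcond=None);res=P[:,2]-np.c_[P[:,:2],np.ones(len(P))]@c
print('red plane',c,res.std(),len(P),P.min(0),P.max(0))
print('tilt deg',np.degrees(np.arctan(np.hypot(*c[:2]))),'downdir',np.degrees(np.arctan2(c[1],c[0])))
H=np.zeros(d.shape,bool);H[180:285,200:285]=1
Q,_,_=pts(H&(g>180)&(b<170)&(r>180));print('honey',np.median(Q,0),len(Q))
# panels' rectangles
for nm,p in (('red',P),('honey',Q)):
    rc=cv2.minAreaRect(p[:,:2].astype(np.float32));print(nm,rc)
# rod ends & tabs (pixels from picture) 
for nm,px,z in (('rodfar',(292,190),54),('rodnear',(267,285),54),('tabmid',(359,258),45),('walnut',(352,288),32),('honeytab',(213,188),35)):
    print(nm,np.round(toworld(m,px,z=z),1))
cv2.imwrite('pics/crop0.png',cv2.resize(im[165:315,195:375].astype(np.uint8),None,fx=4,fy=4,interpolation=cv2.INTER_CUBIC))
E
python3 fit.py
```

```text
red plane [ 4.60325015e-03 -6.13803386e-03  3.96509627e+01] 1.8040165059362487 55 [ 484.04139016 -186.00972426   39.58745288] [633.38869539 -45.18683305  46.72994523]
tilt deg 0.4395862059758974 downdir -53.13174676069125
honey [581.52061913  88.21962285  36.46018667] 4011
red ((573.5825805664062, -129.70211791992188), (183.11837768554688, 93.10670471191406), 50.032615661621094)
honey ((583.6287231445312, 93.16215515136719), (170.19937133789062, 200.13433837890625), 74.98320770263672)
rodfar [660.3 -32.2  54. ]
rodnear [441.7  28.6  54. ]
tabmid [ 499.8 -185.1   45. ]
walnut [ 430.8 -168.5   32. ]
honeytab [671.2 154.8  35. ]
```

View pics/crop0.png

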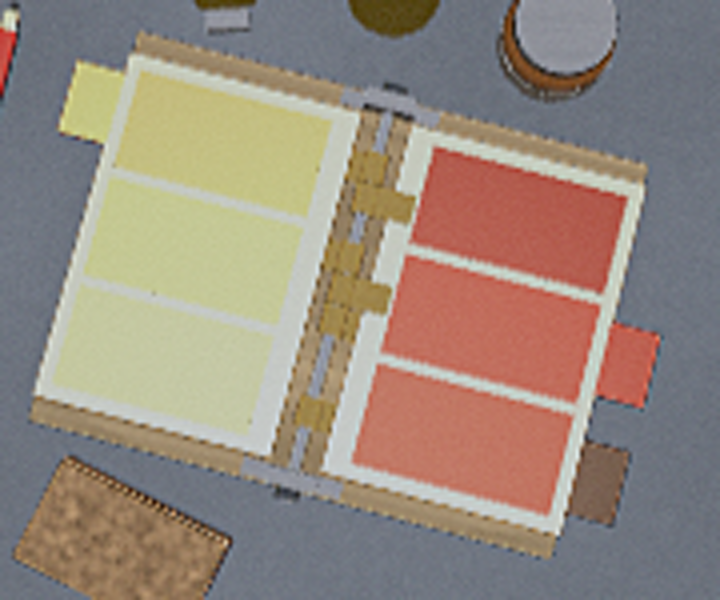

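```bash
cat >> h.py <<'E'
def plan(goal,yaw,N,nspin):
    s=env.state();p=np.array(s['ee_pos']);y0=s['ee_rot'][2];sp=np.radians((y0-yaw+180)%360-180)
    y=np.radians(y0);sp_each=round(sp/nspin,4)if nspin else 0
    for i in range(N):
        R=Rot.from_euler('xyz',[np.pi,0,y]).as_matrix()
        o=np.round(R.T@(np.array(goal)-p)/(N-i)/1000,4);p=p+R@o*1000
        k=sp_each if i<nspin else 0;y-=k
        print('{"offset":%s,"spin":%g},'%(o.tolist(),k),end='\n' if i%5==4 else '')
    print(p,np.degrees(y))
E
python3 -c "
from h import *
plan([503.5,-176,150],74.8,15,8)"
```

```text
{"offset":[-0.0354, -0.0349, 0.0052],"spin":0.1754},{"offset":[-0.0409, -0.0282, 0.0052],"spin":0.1754},{"offset":[-0.0452, -0.0206, 0.0052],"spin":0.1754},{"offset":[-0.0481, -0.0124, 0.0052],"spin":0.1754},{"offset":[-0.0496, -0.0038, 0.0052],"spin":0.1754},
{"offset":[-0.0495, 0.0049, 0.0052],"spin":0.1754},{"offset":[-0.0479, 0.0134, 0.0052],"spin":0.1754},{"offset":[-0.0448, 0.0216, 0.0052],"spin":0.1754},{"offset":[-0.0403, 0.0291, 0.0052],"spin":0},{"offset":[-0.0403, 0.0291, 0.0052],"spin":0},
{"offset":[-0.0403, 0.0291, 0.0052],"spin":0},{"offset":[-0.0403, 0.0291, 0.0052],"spin":0},{"offset":[-0.0403, 0.0291, 0.0052],"spin":0},{"offset":[-0.0404, 0.029, 0.0052],"spin":0},{"offset":[-0.0403, 0.0291, 0.0052],"spin":0},
[ 503.55009366 -175.98695755  149.97293619] 74.80687015532503
```

arm_command([
  {"offset": [-0.0354,-0.0349,0.0052],"spin": 0.1754},
  {"offset": [-0.0409,-0.0282,0.0052],"spin": 0.1754},
  {"offset": [-0.0452,-0.0206,0.0052],"spin": 0.1754},
  {"offset": [-0.0481,-0.0124,0.0052],"spin": 0.1754},
  {"offset": [-0.0496,-0.0038,0.0052],"spin": 0.1754},
], jaw=0.06, newtons=5)

```text
time_s: 1.72
ee_pos: [329.0, 288.0, 202.0]
ee_rot: [179.9, -0.0, 104.6]
force: [1.2, 0.7, -0.2]
gripper_width: 60.1
gripper_force: 0.0
```

arm_command([
  {"offset": [-0.0495,0.0049,0.0052],"spin": 0.1754},
  {"offset": [-0.0479,0.0134,0.0052],"spin": 0.1754},
  {"offset": [-0.0448,0.0216,0.0052],"spin": 0.1754},
  {"offset": [-0.0403,0.0291,0.0052],"spin": 0},
  {"offset": [-0.0403,0.0291,0.0052],"spin": 0},
])

```text
time_s: 2.35
ee_pos: [416.7, 55.1, 176.1]
ee_rot: [179.9, -0.0, 74.8]
force: [1.4, 0.4, -0.1]
gripper_width: 60.0
gripper_force: 0.0
```

arm_command([
  {"offset": [-0.0403,0.0291,0.0052],"spin": 0},
  {"offset": [-0.0403,0.0291,0.0052],"spin": 0},
  {"offset": [-0.0403,0.0291,0.0052],"spin": 0},
  {"offset": [-0.0404,0.029,0.0052],"spin": 0},
  {"offset": [-0.0403,0.0291,0.0052],"spin": 0},
])

```text
time_s: 2.98
ee_pos: [504.1, -177.7, 149.9]
ee_rot: [180.0, -0.0, 74.8]
force: [1.1, -0.3, 0.5]
gripper_width: 60.0
gripper_force: 0.0
```

```bash
cat > wr.py <<'E'
from h import *
import sys
def wrist():
    s=env.state();m=env.camera_model('wrist');T=np.eye(4);T[:3,:3]=Rot.from_euler('xyz',s['ee_rot'],degrees=True).as_matrix();T[:3,3]=s['ee_pos']
    C=T@m['hand_eye'];m['eye']=C[:3,3];m['rotation']=Rot.from_matrix(C[:3,:3]).as_euler('xyz',degrees=True)
    im,d=env.grab_frame('wrist');return s,m,im,d
if __name__=='__main__':
    s,m,im,d=wrist();k=sys.argv[1];cv2.imwrite(f'pics/{k}.png',im);np.save(k+'.npy',d)
    print(s['time_s'],s['ee_pos'],s['ee_rot'],s['force'],s['gripper_width'])
    for r in env.pinpoint('wrist','red_tab')[:2]:
        c=r['location'];print(r['score'],c,toworld(m,c,z=39))
    hsv=cv2.cvtColor(im,cv2.COLOR_BGR2HSV);M=(((hsv[...,0]<6)|(hsv[...,0]>174))&(hsv[...,1]>130)&(hsv[...,2]>60)).astype(np.uint8)
    nc,lab,st,ce=cv2.connectedComponentsWithStats(M)
    for i in range(1,nc):
        if st[i,4]<400: continue
        v,u=np.nonzero(lab==i);ok=d[v,u]>0
        P=np.array([toworld(m,(a,b),float(d[b,a])) for a,b in zip(u[ok],v[ok])])
        pl,*_=np.linalg.lstsq(np.c_[P[:,:2],np.ones(len(P))],P[:,2],rcond=None)
        rc=cv2.minAreaRect(P[:,:2].astype(np.float32))
        print(st[i],np.median(P,0).round(1),'plane',pl.round(3),'rect',np.round(rc[0],1),np.round(rc[1],1),round(rc[2],2))
E
python3 wr.py w1
```

```text
2.975 [ 504.0944106  -177.67491059  149.90272459] [ 1.79965765e+02 -1.48572241e-02  7.47822581e+01] [ 1.05771885 -0.25005659  0.45997705] 60.0064243342449
0.9 [285.1, 218.9] [ 502.15694537 -182.60578798   39.        ]
[ 142    0   80   76 3012] [460.3 -28.6  41.2] plane [-2.0000e-03 -3.0000e-03  4.1917e+01] rect [468.9 -38. ] [47.8 53.8] 74.59
[ 250    0   79   66 2248] [551.6 -46.9  41.1] plane [-6.0000e-03 -3.0000e-03  4.4367e+01] rect [539.7 -54. ] [41.  52.4] 74.23
[  332     0    95   173 12632] [594.  -95.8  41.1] plane [-2.0000e-03 -0.0000e+00  4.2281e+01] rect [ 590.2 -106.5] [117.2  59.6] 74.12
[ 255  183   56   37 1495] [ 501.8 -170.8   41. ] plane [-1.000e-03 -0.000e+00  4.122e+01] rect [ 504.  -167.9] [28.7 43. ] 72.35
```

View pics/w1.png

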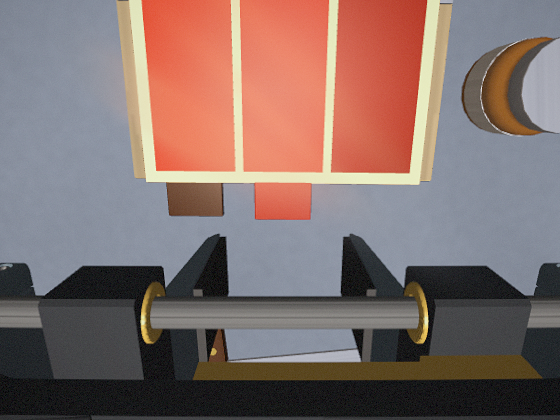

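arm_command([
  {"offset": [0,-0.0005,0.02],"spin": 0.006},
  {"offset": [0,0,0.03],"spin": 0},
  {"offset": [0,0,0.03],"spin": 0},
  {"offset": [0,0,0.01],"spin": 0},
  {"offset": [0,0,0],"spin": 0},
], jaw=0.056)

```text
time_s: 3.7
ee_pos: [503.0, -175.4, 59.9]
ee_rot: [-180.0, -0.0, 74.5]
force: [0.1, 1.5, 0.8]
gripper_width: 55.8
gripper_force: 0.0
```

```bash
python3 wr.py w2
```

```text
3.7 [ 502.96613993 -175.40557985   59.90977504] [-1.79956282e+02 -1.47605598e-02  7.44824174e+01] [0.09981228 1.49706151 0.79444596] 55.78034637064202
0.81 [287.7, 269.8] [ 501.86723262 -181.73233472   39.        ]
[   71     0   143   204 19659] [456.7 -73.5  41.2] plane [-0.0000e+00 -1.0000e-03  4.1215e+01] rect [459.4 -81.8] [93.9 60.6] 74.03
[ 220    0  134  110 8013] [537.4 -68.8  41.1] plane [-1.0000e-03 -1.0000e-03  4.1651e+01] rect [529.7 -77.1] [46.8 59.9] 73.76
[  357     0   145   206 25234] [ 587.8 -112.6   41.1] plane [-2.0000e-03 -0.0000e+00  4.2335e+01] rect [ 587.2 -117.7] [94.7 60.3] 74.2
[ 288   88   60  109 1981] [ 538.9 -117.6   41.2] plane [-3.0000e-03 -0.0000e+00  4.2894e+01] rect [ 533.8 -119.8] [51.6 28.6] 73.97
[227 183  79  22 753] [ 496.  -137.6   41.2] plane [9.0000e-03 2.7000e-02 4.0595e+01] rect [ 502.5 -138.4] [11.1 40.2] 70.44
[ 244  221   83   51 4156] [ 504.3 -167.    40.9] plane [2.0000e-03 1.0000e-03 4.0216e+01] rect [ 504.2 -167.5] [29.5 43.6] 74.8
```

View pics/w2.png

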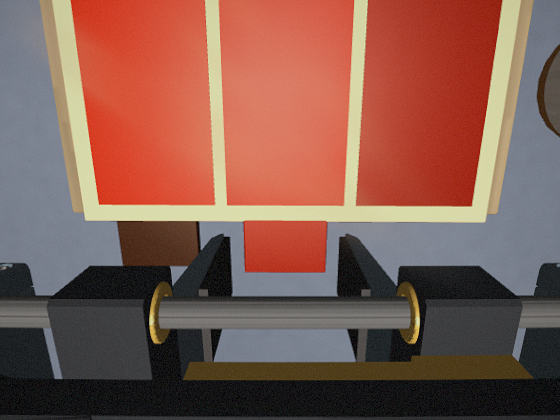

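arm_command([
  {"offset": [-0.001,0,0.01],"spin": 0.007},
  {"offset": [-0.0005,0,0.011],"spin": 0},
  {"offset": [0,0,0],"spin": 0},
])

```text
time_s: 4.18
ee_pos: [501.8, -177.1, 37.9]
ee_rot: [-179.9, -0.0, 74.1]
force: [-0.1, 0.4, 0.4]
gripper_width: 56.1
gripper_force: 0.0
```

arm_command([
  {"offset": [0,0,0],"spin": 0},
  {"offset": [0,0,0],"spin": 0},
  {"offset": [0,0,0],"spin": 0},
  {"offset": [0,0,0],"spin": 0},
], jaw=0.0435, newtons=5)

```text
time_s: 4.68
ee_pos: [502.7, -177.3, 39.1]
ee_rot: [180.0, -0.0, 74.1]
force: [0.1, 0.1, -0.2]
gripper_width: 44.2
gripper_force: 5.0
```

```bash
python3 wr.py w3
```

```text
4.675 [ 502.67016898 -177.33160049   39.05764905] [ 1.79990643e+02 -1.04247559e-03  7.40613248e+01] [ 0.07059011  0.11058702 -0.24768234] 44.177721958907355
0.59 [282.8, 285.8] [ 499.44133377 -181.6291211    39.        ]
[   39     0   165   214 25777] [457.1 -78.3  41.3] plane [-1.0000e-03 -1.0000e-03  4.1579e+01] rect [458.6 -85.2] [87.3 60.7] 74.13
[  208     0   152   196 13392] [535.8 -79.8  41.2] plane [-2.0000e-03 -1.0000e-03  4.1851e+01] rect [523.3 -99.7] [78.3 60.1] 73.82
[  365     0   163   212 29433] [ 586.5 -116.7   41.1] plane [-2.0000e-03 -0.0000e+00  4.2011e+01] rect [ 586.  -121.6] [86.5 60.5] 74.22
[ 217  174   94   39 1868] [ 498.9 -136.4   41.2] plane [2.0000e-03 8.0000e-03 4.1159e+01] rect [ 504.1 -134.9] [17.5 41.9] 72.05
[ 237  231   95   57 5253] [ 504.1 -167.1   41. ] plane [ 4.0000e-03 -2.0000e-03  3.8477e+01] rect [ 501.4 -167. ] [29.7 50.1] 74.2
```

```bash
python3 -c "
import numpy as np
r=.1825;t=np.radians(np.arange(0,181,3));x=np.round(-r*np.cos(t),4);z=np.round(-r*np.sin(t),4)
for i in range(60): print('{\"offset\":[%.4f,0,%.4f],\"spin\":0},'%(x[i+1]-x[i],z[i+1]-z[i]),end='\n' if i%5==4 else '')"
```

```text
{"offset":[0.0003,0,-0.0096],"spin":0},{"offset":[0.0007,0,-0.0095],"spin":0},{"offset":[0.0012,0,-0.0094],"spin":0},{"offset":[0.0018,0,-0.0094],"spin":0},{"offset":[0.0022,0,-0.0093],"spin":0},
{"offset":[0.0027,0,-0.0092],"spin":0},{"offset":[0.0032,0,-0.0090],"spin":0},{"offset":[0.0037,0,-0.0088],"spin":0},{"offset":[0.0041,0,-0.0087],"spin":0},{"offset":[0.0046,0,-0.0083],"spin":0},
{"offset":[0.0049,0,-0.0082],"spin":0},{"offset":[0.0055,0,-0.0079],"spin":0},{"offset":[0.0058,0,-0.0076],"spin":0},{"offset":[0.0062,0,-0.0072],"spin":0},{"offset":[0.0066,0,-0.0069],"spin":0},
{"offset":[0.0069,0,-0.0066],"spin":0},{"offset":[0.0072,0,-0.0062],"spin":0},{"offset":[0.0076,0,-0.0058],"spin":0},{"offset":[0.0079,0,-0.0055],"spin":0},{"offset":[0.0081,0,-0.0049],"spin":0},
{"offset":[0.0084,0,-0.0046],"spin":0},{"offset":[0.0087,0,-0.0041],"spin":0},{"offset":[0.0088,0,-0.0037],"spin":0},{"offset":[0.0090,0,-0.0032],"spin":0},{"offset":[0.0092,0,-0.0027],"spin":0},
{"offset":[0.0093,0,-0.0022],"spin":0},{"offset":[0.0094,0,-0.0018],"spin":0},{"offset":[0.0094,0,-0.0012],"spin":0},{"o
[... 521 characters left out ...]
5],"spin":0},{"offset":[0.0076,0,0.0058],"spin":0},{"offset":[0.0072,0,0.0062],"spin":0},{"offset":[0.0069,0,0.0066],"spin":0},
{"offset":[0.0066,0,0.0069],"spin":0},{"offset":[0.0062,0,0.0072],"spin":0},{"offset":[0.0058,0,0.0076],"spin":0},{"offset":[0.0055,0,0.0079],"spin":0},{"offset":[0.0049,0,0.0082],"spin":0},
{"offset":[0.0046,0,0.0083],"spin":0},{"offset":[0.0041,0,0.0087],"spin":0},{"offset":[0.0037,0,0.0088],"spin":0},{"offset":[0.0032,0,0.0090],"spin":0},{"offset":[0.0027,0,0.0092],"spin":0},
{"offset":[0.0022,0,0.0093],"spin":0},{"offset":[0.0018,0,0.0094],"spin":0},{"offset":[0.0012,0,0.0094],"spin":0},{"offset":[0.0007,0,0.0095],"spin":0},{"offset":[0.0003,0,0.0096],"spin":0},
```

arm_command([
  {"offset": [0.0003,0,-0.0096],"spin": 0},
  {"offset": [0.0007,0,-0.0095],"spin": 0},
  {"offset": [0.0012,0,-0.0094],"spin": 0},
  {"offset": [0.0018,0,-0.0094],"spin": 0},
  {"offset": [0.0022,0,-0.0093],"spin": 0},
])

```text
time_s: 5.4
ee_pos: [504.4, -171.1, 86.9]
ee_rot: [180.0, -0.0, 74.1]
force: [1.3, 0.7, -2.1]
gripper_width: 44.0
gripper_force: 5.0
```

```bash
python3 wr.py w4
```

```text
5.4 [ 504.42045832 -171.1010523    86.8940813 ] [ 1.79986483e+02 -1.27144122e-02  7.40576907e+01] [ 1.29615391  0.71358193 -2.10706742] 43.96187126245778
0.84 [284.7, 282.7] [ 495.70778794 -198.02477764   39.        ]
[   84     0   124   209 24906] [461.5 -75.2  67.6] plane [-7.6000e-02 -2.6700e-01  8.2784e+01] rect [461.5 -74.6] [96.8 60.6] 74.15
[  221     0   126   208 23959] [525.2 -91.   66.9] plane [-7.7000e-02 -2.6700e-01  8.3049e+01] rect [525.2 -93. ] [95.9 59.9] 74.05
[  360     0   125   208 25159] [ 588.5 -111.3   67.5] plane [-7.7000e-02 -2.6600e-01  8.3223e+01] rect [ 589.1 -111.2] [96.1 60.7] 74.31
[ 238  226   93   62 5631] [ 506.2 -160.7   86.6] plane [-7.4000e-02 -2.6300e-01  8.1803e+01] rect [ 505.4 -160.8] [29.8 45.7] 75.3
```

View pics/w4.png

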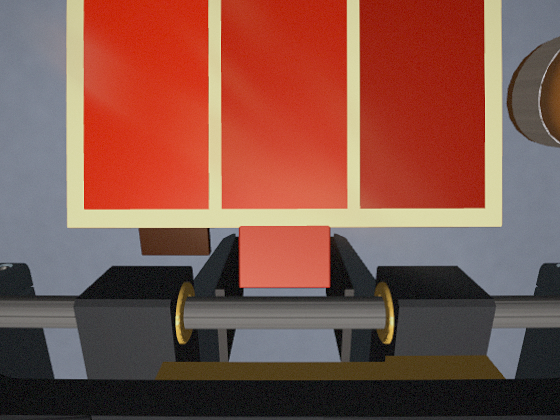

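The leaf has risen to about 15.5° with its tab (cols 239–330) between the pads, and the walnut tab (140–210, 240) has stayed down. Continuing along the arc.

arm_command([
  {"offset": [0.0027,0,-0.0092],"spin": 0},
  {"offset": [0.0032,0,-0.009],"spin": 0},
  {"offset": [0.0037,0,-0.0088],"spin": 0},
  {"offset": [0.0041,0,-0.0087],"spin": 0},
  {"offset": [0.0046,0,-0.0083],"spin": 0},
])

```text
time_s: 6.12
ee_pos: [509.4, -153.4, 130.7]
ee_rot: [-180.0, -0.0, 74.1]
force: [0.3, -0.2, -1.7]
gripper_width: 43.7
gripper_force: 5.0
```

arm_command([
  {"offset": [0.0049,0,-0.0082],"spin": 0},
  {"offset": [0.0055,0,-0.0079],"spin": 0},
  {"offset": [0.0058,0,-0.0076],"spin": 0},
  {"offset": [0.0062,0,-0.0072],"spin": 0},
  {"offset": [0.0066,0,-0.0069],"spin": 0},
])

```text
time_s: 6.75
ee_pos: [517.3, -125.4, 168.3]
ee_rot: [-180.0, -0.0, 74.1]
force: [-0.4, 0.2, -3.0]
gripper_width: 43.9
gripper_force: 5.0
```

arm_command([
  {"offset": [0.0069,0,-0.0066],"spin": 0},
  {"offset": [0.0072,0,-0.0062],"spin": 0},
  {"offset": [0.0076,0,-0.0058],"spin": 0},
  {"offset": [0.0079,0,-0.0055],"spin": 0},
  {"offset": [0.0081,0,-0.0049],"spin": 0},
])

```text
time_s: 7.38
ee_pos: [527.6, -89.0, 197.1]
ee_rot: [-180.0, -0.0, 74.1]
force: [-0.5, 0.8, -3.6]
gripper_width: 43.7
gripper_force: 5.0
```

```bash
python3 wr.py w5; python3 -c "
from h import *
im,d=env.grab_frame('scene');cv2.imwrite('pics/s5.png',im)
print(env.pinpoint('scene','red_tab')[:1])"
```

```text
7.375 [527.62844452 -89.04072195 197.14352201] [-1.79966197e+02 -1.36392490e-03  7.40594587e+01] [-0.45632689  0.77257464 -3.5690192 ] 43.69396441948828
0.97 [285.4, 278.4] [ 504.96350649 -166.94836595   39.        ]
[ 109  110  129  108 9168] [473.8 -30.7 134.3] plane [ -0.502  -1.762 317.929] rect [476.2 -22.8] [56.2 59.9] 74.24
[ 230  110  109  108 8106] [538.  -49.5 135.8] plane [ -0.502  -1.765 317.795] rect [539.8 -40.9] [56.1 59.4] 74.05
[ 334  110  126  107 8239] [605.3 -66.5 133.5] plane [ -0.498  -1.763 315.643] rect [603.5 -59. ] [55.8 59.8] 74.16
[ 237  229   95   54 4586] [528.7 -80.1 193.4] plane [ -0.433  -1.53  298.627] rect [528.7 -80.9] [19.4 44.3] 73.85
[{'location': [257.5, 134.1], 'score': 0.93}]
```

View pics/s5.png

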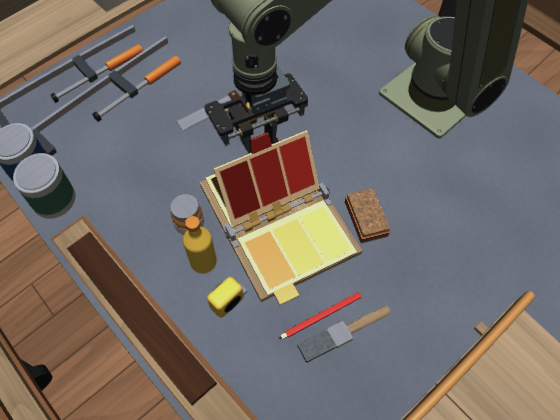

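Leaf is at about 61°, with its tab in the gripper near (262,142); the book and other items haven't moved. Continuing.

arm_command([
  {"offset": [0.0084,0,-0.0046],"spin": 0},
  {"offset": [0.0087,0,-0.0041],"spin": 0},
  {"offset": [0.0088,0,-0.0037],"spin": 0},
  {"offset": [0.009,0,-0.0032],"spin": 0},
  {"offset": [0.0092,0,-0.0027],"spin": 0},
])

```text
time_s: 8.2
ee_pos: [539.7, -46.5, 215.2]
ee_rot: [-180.0, 0.0, 74.1]
force: [-2.2, -0.2, -3.9]
gripper_width: 43.9
gripper_force: 5.0
```

arm_command([
  {"offset": [0.0093,0,-0.0022],"spin": 0},
  {"offset": [0.0094,0,-0.0018],"spin": 0},
  {"offset": [0.0094,0,-0.0012],"spin": 0},
  {"offset": [0.0095,0,-0.0007],"spin": 0},
  {"offset": [0.0096,0,-0.0003],"spin": 0},
])

```text
time_s: 8.82
ee_pos: [552.5, -1.2, 221.3]
ee_rot: [-179.9, 0.0, 74.1]
force: [-4.3, 0.5, -4.7]
gripper_width: 43.8
gripper_force: 5.0
```

arm_command([
  {"offset": [0.0096,0,0.0003],"spin": 0},
  {"offset": [0.0095,0,0.0007],"spin": 0},
  {"offset": [0.0094,0,0.0012],"spin": 0},
  {"offset": [0.0094,0,0.0018],"spin": 0},
  {"offset": [0.0093,0,0.0022],"spin": 0},
])

```text
time_s: 9.45
ee_pos: [565.3, 44.1, 215.0]
ee_rot: [-179.9, 0.0, 74.1]
force: [-5.2, -1.0, -3.9]
gripper_width: 44.3
gripper_force: 5.0
```

arm_command([
  {"offset": [0.0092,0,0.0027],"spin": 0},
  {"offset": [0.009,0,0.0032],"spin": 0},
  {"offset": [0.0088,0,0.0037],"spin": 0},
  {"offset": [0.0087,0,0.0041],"spin": 0},
  {"offset": [0.0083,0,0.0046],"spin": 0},
])

```text
time_s: 10.07
ee_pos: [577.3, 86.3, 196.6]
ee_rot: [-179.9, 0.1, 74.1]
force: [-5.9, -0.4, -3.0]
gripper_width: 43.9
gripper_force: 5.0
```

```bash
python3 wr.py w6; python3 -c "
from h import *
im,d=env.grab_frame('scene');cv2.imwrite('pics/s6.png',im)"
```

```text
10.075 [577.26939803  86.28642255 196.6389862 ] [-1.79908883e+02  5.07734794e-02  7.40662775e+01] [-5.89003353 -0.36968045 -2.97002745] 43.9049385601789
[ 205   22  196   23 3073] [632.  220.3   6.7] plane [2.000e-03 1.600e-02 2.015e+00] rect [631.2 220.9] [ 13.6 174.4] 75.86
[ 238  257   92   18 1500] [576.8  91.7 195.6] plane [  0.264   0.925 -42.854] rect [576.1  87.1] [18.8 43.7] 74.11
[243 277  84  12 927] [565.7  52.2 135.1] plane [   0.431    1.537 -190.378] rect [565.6  50. ] [60.7 57.3] 73.97
```

View pics/s6.png

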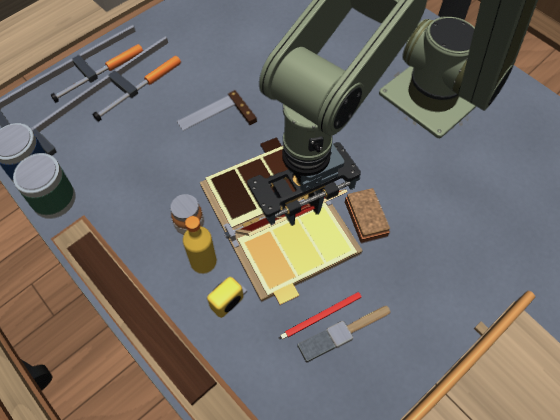

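Leaf is around 122° and the walnut shows. A sideways force of about 6 N along the rod has built up, so I'll ease it before going on.

arm_command([
  {"offset": [0,-0.0005,0],"spin": 0},
  {"offset": [0,-0.0005,0],"spin": 0},
])

```text
time_s: 10.48
ee_pos: [577.1, 86.0, 196.9]
ee_rot: [180.0, 0.0, 74.1]
force: [-2.8, -0.6, -5.0]
gripper_width: 43.9
gripper_force: 5.0
```

arm_command([
  {"offset": [0.0082,-0.0004,0.0049],"spin": 0},
  {"offset": [0.0079,-0.0004,0.0055],"spin": 0},
  {"offset": [0.0076,-0.0001,0.0058],"spin": 0},
  {"offset": [0.0072,-0.0001,0.0062],"spin": 0},
  {"offset": [0.0069,0,0.0066],"spin": 0},
])

```text
time_s: 11.1
ee_pos: [587.5, 123.1, 167.9]
ee_rot: [179.9, -0.0, 74.1]
force: [1.7, -3.8, -2.5]
gripper_width: 44.2
gripper_force: 5.0
```

arm_command([
  {"offset": [0.0066,-0.0001,0.0069],"spin": 0},
  {"offset": [0.0062,0,0.0072],"spin": 0},
  {"offset": [0.0058,-0.0001,0.0076],"spin": 0},
  {"offset": [0.0055,0,0.0079],"spin": 0},
  {"offset": [0.0049,-0.0001,0.0082],"spin": 0},
])

```text
time_s: 11.72
ee_pos: [595.3, 151.1, 130.3]
ee_rot: [179.8, -0.1, 74.1]
force: [2.7, -4.5, -1.1]
gripper_width: 43.5
gripper_force: 5.0
```

```bash
python3 wr.py w7
```

```text
11.725 [595.33360168 151.07071473 130.26598196] [ 1.79829336e+02 -6.12234669e-02  7.40665476e+01] [ 2.67576246 -4.54989386 -1.08290912] 43.53117282144079
0.95 [284.3, 259.2] [585.82581235 121.45877885  39.        ]
[ 192   99  228   25 3878] [631.6 220.9   6.5] plane [-2.000e-03 -1.000e-03  7.912e+00] rect [631.3 221. ] [ 13.  174.2] 75.77
[ 240  256   89   41 3374] [593.1 148.2 122.1] plane [ 0.115  0.406 -6.846] rect [592.4 145.3] [28.3 44.3] 73.79
[ 237  329   96   33 2796] [574.7  83.2  87.2] plane [  0.145   0.512 -38.939] rect [574.2  81.6] [43.2 59.5] 73.54
```

arm_command([
  {"offset": [0.0036,0.0005,0.0083],"spin": 0},
  {"offset": [0.0036,0.0002,0.0087],"spin": 0},
  {"offset": [0.0035,0,0.0088],"spin": 0},
  {"offset": [0.003,0,0.009],"spin": 0},
  {"offset": [0.0025,0,0.0092],"spin": 0},
])

```text
time_s: 12.45
ee_pos: [599.8, 166.7, 85.8]
ee_rot: [179.9, -0.1, 74.1]
force: [3.4, -1.1, 1.1]
gripper_width: 43.9
gripper_force: 5.0
```

arm_command([
  {"offset": [0.002,0,0.009],"spin": 0},
  {"offset": [0.0015,0,0.008],"spin": 0},
  {"offset": [0.001,0,0.007],"spin": 0},
  {"offset": [0.0005,0,0.006],"spin": 0},
])

```text
time_s: 12.95
ee_pos: [600.8, 170.5, 55.8]
ee_rot: [180.0, 0.0, 74.1]
force: [5.5, -2.9, 0.3]
gripper_width: 44.1
gripper_force: 5.0
```

```bash
python3 wr.py w8
```

```text
12.95 [600.84552898 170.50397534  55.7605629 ] [1.79950543e+02 2.44636448e-02 7.40706449e+01] [ 5.4825561  -2.89662739  0.34141538] 44.127058627174655
0.86 [282.9, 253.1] [600.43053708 176.02351413  39.        ]
[ 162  132  303   32 6737] [631.6 221.2   6.5] plane [-8.000e-03 -2.800e-02  1.798e+01] rect [631. 221.] [ 13.  173.9] 75.92
[ 241  253   88   44 3700] [598.9 167.8  47.7] plane [1.0000e-03 3.0000e-03 4.6604e+01] rect [598.6 166.8] [23.7 44.5] 73.69
[ 230  329  110   33 3332] [586.9 126.5  46.3] plane [  0.077   0.295 -35.908] rect [589.6 135.5] [44.2 59.5] 74.03
```

arm_command([
  {"offset": [0,0,0],"spin": 0},
  {"offset": [0,0,0],"spin": 0},
  {"offset": [0,0,-0.03],"spin": 0},
  {"offset": [0,0,-0.04],"spin": 0},
  {"offset": [0,0,0],"spin": 0},
], jaw=0.056)

```text
time_s: 13.68
ee_pos: [601.7, 171.7, 129.4]
ee_rot: [179.8, -0.2, 74.1]
force: [0.1, 0.5, 0.3]
gripper_width: 56.2
gripper_force: 0.0
```

```bash
python3 wr.py w9
python3 - <<'E'
from h import *
im,d=env.grab_frame('scene');m=env.camera_model('scene');cv2.imwrite('pics/s9.png',im)
E
```

```text
13.675 [601.65297464 171.67979095 129.35974217] [179.75187332  -0.19462657  74.05382034] [0.09843988 0.49037916 0.3113895 ] 56.17202193765142
0.83 [283.3, 214.5] [601.4368789 176.6798322  39.       ]
[ 193  128  223   24 3624] [633.4 220.8   6.5] plane [-9.0000e-03 -2.8000e-02  1.8084e+01] rect [631.  221.1] [ 12.9 173.8] 75.93
[ 253  215   61   40 2378] [597.6 164.7  47.2] plane [1.1000e-02 2.4000e-02 3.6363e+01] rect [596.4 164.2] [29.7 45.8] 73.68
[ 244  266   80   31 2392] [587.8 128.9  46.1] plane [1.1000e-02 4.2000e-02 3.4457e+01] rect [587.5 128.6] [26.8 58.8] 74.07
[213 329  26  33 596] [529.4  84.8  43.7] plane [   0.479    0.923 -286.402] rect [549.  114.3] [108.5  19.7] 57.89
[ 247  329   74   33 2322] [571.9  73.4  43.7] plane [1.3000e-02 4.7000e-02 3.3109e+01] rect [571.8  73.1] [33. 59.] 74.05
[329 329  27  33 727] [615.8  59.5  43.6] plane [   0.169    1.057 -121.696] rect [622.8  95.7] [107.   20.5] 79.16
```

View pics/w9.png

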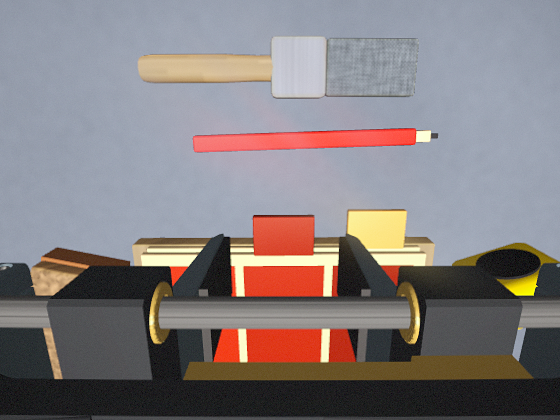

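Leaf is about 2.5° short of flat (tab at cols 253–314, rows 215–255). I'll close the fingers and press it down over the board.

arm_command([
  {"offset": [-0.031,0,0],"spin": 0},
  {"offset": [0,0,0],"spin": 0},
  {"offset": [0,0,0.03],"spin": 0},
  {"offset": [0,0,0.03],"spin": 0},
  {"offset": [0,0,0],"spin": 0},
], jaw=0, newtons=5)

```text
time_s: 14.45
ee_pos: [589.8, 141.3, 63.1]
ee_rot: [-179.6, 0.2, 74.1]
force: [-0.1, -0.4, 0.6]
gripper_width: 9.1
gripper_force: 0.0
```

arm_command([
  {"offset": [0,0,0.003],"spin": 0},
  {"offset": [0,0,0.003],"spin": 0},
  {"offset": [0,0,0.0025],"spin": 0},
  {"offset": [0,0,0],"spin": 0},
])

```text
time_s: 14.95
ee_pos: [592.1, 141.1, 58.0]
ee_rot: [180.0, -0.0, 74.1]
force: [0.4, -0.1, -0.1]
gripper_width: 0.6
gripper_force: 0.0
```

arm_command([
  {"offset": [0,0,0.001],"spin": 0},
  {"offset": [0,0,0.001],"spin": 0},
  {"offset": [0,0,0],"spin": 0},
])

```text
time_s: 15.32
ee_pos: [592.1, 141.2, 56.2]
ee_rot: [180.0, -0.0, 74.1]
force: [-0.4, 0.7, 4.5]
gripper_width: 0.6
gripper_force: 2.1
```

```bash
python3 wr.py w10
```

```text
15.325 [592.09831633 141.18174358  56.21388335] [ 1.79974063e+02 -2.20134369e-02  7.40550292e+01] [-0.39479249  0.74159794  4.54730876] 0.6361409682671677
[ 158   76  314   34 7470] [631.3 220.7   6.5] plane [1.00e-03 1.00e-02 3.42e+00] rect [631.2 221. ] [ 13.2 174.1] 75.98
[ 242  192   87   58 4279] [598.4 165.5  40.6] plane [-1.0000e-03 -9.0000e-03  4.2489e+01] rect [596.8 163.9] [30.  45.6] 74.27
[ 105  265  112   32 2352] [517.6 153.2  41. ] plane [   0.478    1.191 -387.325] rect [540.3 161.6] [95.  34.5] 17.57
[ 354  264  112   33 1912] [656.1 110.5  40.8] plane [   0.313    1.054 -281.99 ] rect [646.6 129.4] [35. 90.] 41.27
[ 115  328   62   34 1667] [501.2 115.   40.9] plane [   0.351    0.492 -191.3  ] rect [526.  143.8] [108.8  37.7] 49.3
[ 393  328   63   52 2713] [652.3  66.   40.8] plane [-0.116  0.422 89.137] rect [649.  103.4] [ 37.7 122.3] 8.66
```

arm_command([
  {"offset": [0,0,0.0007],"spin": 0},
  {"offset": [0,0,0],"spin": 0},
  {"offset": [0,0,0],"spin": 0},
])

```text
time_s: 15.8
ee_pos: [592.1, 141.2, 56.1]
ee_rot: [180.0, -0.0, 74.1]
force: [-2.1, 0.1, 7.9]
gripper_width: 0.2
gripper_force: 4.4
```

arm_command([
  {"offset": [0,0,-0.01],"spin": 0},
  {"offset": [0,0,-0.04],"spin": 0},
  {"offset": [-0.02,0,-0.06],"spin": 0},
  {"offset": [-0.03,-0.03,-0.05],"spin": 0},
  {"offset": [0,-0.06,0],"spin": 0},
])

```text
time_s: 16.42
ee_pos: [496.1, 118.2, 215.9]
ee_rot: [179.5, -0.3, 73.9]
force: [0.2, 1.6, 0.4]
gripper_width: 0.4
gripper_force: 0.0
```

arm_command([
  {"offset": [0,-0.06,0],"spin": 0},
  {"offset": [0,-0.06,0],"spin": 0},
  {"offset": [0,-0.05,0],"spin": 0},
  {"offset": [0,0,0],"spin": 0},
  {"offset": [0,0,0],"spin": 0},
])

```text
time_s: 17.05
ee_pos: [330.8, 165.8, 212.3]
ee_rot: [179.9, -0.1, 74.1]
force: [-0.1, 1.2, 0.0]
gripper_width: 0.5
gripper_force: 0.0
```

Run:
```python
from h import *
print(env.state()['time_s'],env.state()['ee_pos'])
for n in('scene','top'):
    im,d=env.grab_frame(n);m=env.camera_model(n);cv2.imwrite(f'pics/{n}_end.png',im)
    hsv=cv2.cvtColor(im,cv2.COLOR_BGR2HSV);M=(((hsv[...,0]<7)|(hsv[...,0]>174))&(hsv[...,1]>120)&(hsv[...,2]>60)&(d>0))
    v,u=np.nonzero(M);P=np.array([toworld(m,(a,b),float(d[b,a])) for a,b in zip(u,v)])
    B=P@np.array([[.962,.274,0],[-.274,.962,0],[0,0,1]]).T-np.array([551.5*.962+2.2*.274,551.5*.274-2.2*.962,0])
    B=B[:,:]
    k=(abs(B[:,0]+0)<110)&(B[:,1]>20)&(B[:,1]<190);B=B[k]
    print(n,len(B),[(a,np.median(B[(B[:,1]>a)&(B[:,1]<a+25),2]).round(1)) for a in(20,60,100,130,160) if ((B[:,1]>a)&(B[:,1]<a+25)).any()])
    for t in('book_rod','red_tab'):
        for r in env.pinpoint(n,t)[:1]:print(t,r['score'],np.round(r['location'],1),toworld(m,r['location'],z=39).round(1))
```

```text
17.05 [330.84973935 165.79996389 212.2939868 ]
scene 0 []
book_rod 0.66 [275.9 213.2] [558.   -1.3  39. ]
red_tab 0.76 [319.9 283.9] [604.2 178.8  39. ]
top 0 []
book_rod 0.64 [279.7 234.1] [558.7  -2.   39. ]
red_tab 0.66 [200.1 218. ] [599.4 184.2  39. ]
```

View pics/scene_end.png

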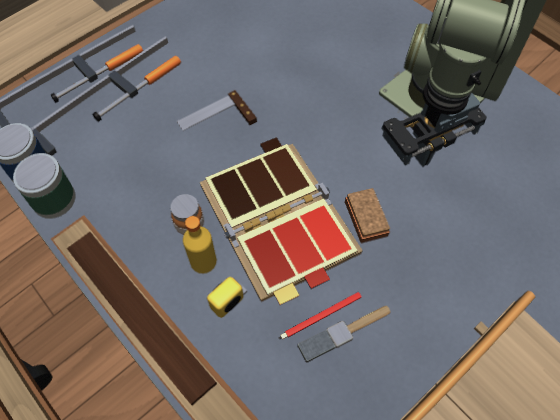

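Run:
```python
from h import *
im,d=env.grab_frame('top');m=env.camera_model('top')
ey=np.array([.274,.962]);ex=np.array([.962,-.274]);ok=True
for r in(40,80,120,150,172):
    z=[]
    for a in((-12,0,12) if r>158 else (-70,-30,0,30,70)):
        xy=np.array([551.5,-2.2])+r*ey+a*ex
        R=Rot.from_euler('xyz',m['rotation'],degrees=True).as_matrix();c=R.T@(np.r_[xy,42]-m['eye'])
        u,v=int(round(c[0]/c[2]*m['fx']+m['cx'])),int(round(c[1]/c[2]*m['fy']+m['cy']))
        z.append(toworld(m,(u,v),float(d[v,u]))[2])
    print(r,np.round(z,1)); ok&=abs(np.median(z)-42)<3
if ok: print(env.job_done())
```

```text
40 [46.9 41.2 42.4 43.  44.1]
80 [42.4 44.3 45.1 43.  44.4]
120 [45.2 42.6 45.5 41.8 41.4]
150 [44.1 45.6 44.7 45.4 43.6]
172 [45.  40.6 42.7]
the job is handed in; nothing more can be done
None
```

The red mahogany leaf is turned and lies flat on the honey leaf, with the walnut showing, nothing else visibly moved, and the job handed in at about 17 s. One departure from the task: the tool can't tilt, so I swung the leaf with a light 5 N grip on the sides of its tab, not a fingertip under it.

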